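Move a row of pocket binders to the empty desk sorter, keeping their order

TASK

Move the four pocket ring binders from the full desk sorter into the empty one beside it, one to a bay, so that they stand in the same order from left to right as they do now. Keep each binder upright, set it down gently on the floor of its bay rather than dropping it, and leave it standing square and fully inside the bay.

Things in the scene. Friction and masses are not known exactly. Their poses are not given: they have to be found in the camera images.
- tall_thick: Tall and thick grey pocket ring binder, loose, a stiff block standing upright: 110 mm deep (its x), 38 mm thick (its y), 145 mm high (its z), about 0.36 kg. Spine with label and finger ring on its +x side, paper edges on -x. Origin: centre of its underside. Take it across its thickness near the top, above the bay walls.
- tall_thin: Tall and thin grey pocket ring binder, loose, a stiff block standing upright: 110 mm deep (its x), 24 mm thick (its y), 145 mm high (its z), about 0.25 kg. Spine with label and finger ring on its +x side, paper edges on -x. Origin: centre of its underside. Take it across its thickness near the top, above the bay walls.
- short_thick: Short and thick grey pocket ring binder, loose, a stiff block standing upright: 92 mm deep (its x), 38 mm thick (its y), 130 mm high (its z), about 0.25 kg. Spine with label and finger ring on its +x side, paper edges on -x. Origin: centre of its underside. Take it across its thickness near the top, above the bay walls.
- short_thin: Short and thin grey pocket ring binder, loose, a stiff block standing upright: 92 mm deep (its x), 24 mm thick (its y), 130 mm high (its z), about 0.17 kg. Spine with label and finger ring on its +x side, paper edges on -x. Origin: centre of its underside. Take it across its thickness near the top, above the bay walls.
- bay_tall_thick: Fixed: the clip-in steel bay of the full sorter in which the tall and thick binder stands at the start; its place in the row is that binder's place in the order. Four alike: 130 mm deep (x), 78 mm wide (y), floor 3 mm thick, side walls 2.5 mm thick and 60 mm high, open at front, back and top. Origin: centre of its underside, 4 mm above the desk.
- bay_tall_thin: Fixed: the clip-in steel bay of the full sorter in which the tall and thin binder stands at the start; its place in the row is that binder's place in the order. Four alike: 130 mm deep (x), 78 mm wide (y), floor 3 mm thick, side walls 2.5 mm thick and 60 mm high, open at front, back and top. Origin: centre of its underside, 4 mm above the desk.
- bay_short_thick: Fixed: the clip-in steel bay of the full sorter in which the short and thick binder stands at the start; its place in the row is that binder's place in the order. Four alike: 130 mm deep (x), 78 mm wide (y), floor 3 mm thick, side walls 2.5 mm thick and 60 mm high, open at front, back and top. Origin: centre of its underside, 4 mm above the desk.
- bay_short_thin: Fixed: the clip-in steel bay of the full sorter in which the short and thin binder stands at the start; its place in the row is that binder's place in the order. Four alike: 130 mm deep (x), 78 mm wide (y), floor 3 mm thick, side walls 2.5 mm thick and 60 mm high, open at front, back and top. Origin: centre of its underside, 4 mm above the desk.
- full_sorter: Fixed grey steel sorter holding the binders at the start, left or right of centre. Base 136 x 318 mm. Four bays in a row along its y, centred at y = -117, -39, 39, 117 mm: 130 mm deep (x), 73 mm clear between walls whose tops are 64 mm above the desk; bay floor 7 mm above the desk. Origin: centre of underside, on the desk. +x away from the robot, +y to its left, turned up to 17 degrees.
- empty_sorter: Fixed grey steel sorter of the same make, empty at the start, on the other side. Base 136 x 318 mm. Four bays in a row along its y, centred at y = -117, -39, 39, 117 mm: 130 mm deep (x), 73 mm clear between walls whose tops are 64 mm above the desk; bay floor 7 mm above the desk. Origin: centre of underside, on the desk. +x away from the robot, +y to its left, turned up to 17 degrees.
There are look-alikes about, which are no part of the job. What is shaped like the short_thick but orange or purple is not meant.

How it is judged:
By the outcome, as a careful person would: the job done as asked, in the order asked, and still so for the second after the job is handed in, with the robot touching nothing.
It also fails if it takes over 131 s, if anything falls off the work surface, if the arm or the gripper's body presses on something with over 40 N, if the wrist force passes 120 N, or if a joint passes its speed limit or range.

ROBOT

A 6-joint arm with a two-finger parallel gripper is mounted at the origin on the work surface. World frame = base frame: x ahead of the robot, y to its left, z up, the work surface at z = 0. Lengths are in m, angles in degrees, forces in N, time in s.
With the tool pointing down it reaches from about 0.375 to 0.9 m from the base axis. Payload 3.1 kg.
Tool frame: the origin (TCP) lies midway between the tips of the shut fingers; the grasp point (between the pads) lies 19 mm behind it; z points along the fingers, y is the line along which they close (so a half turn about z gives the same grasp; the last joint's range is limited). The gripper opens to 87 mm and grips with 3 to 60 N. Pads are 19 mm wide; open, the fingers measure 117 mm over their backs; the gripper's body (75 mm by 190 mm) begins 51 mm behind the grasp point.
Start: joints at [-83.68, 30.224, 82.088, -0, 67.689, -10.227], TCP at [0.178, -0.599, 0.223] pointing down, gripper open.
Joint ranges: [-176.69, 176.69], [-43.24, 126.21], [12.49, 139.97], [-82, 262], [0, 151.66], [-163.58, 163.58]. Speed limits (degrees/s): [159.86, 159.86, 180, 180, 180, 180].

INTERFACE

Orientations are given as a 3x3 rotation matrix whose columns are the frame's x, y, z axes.
In Python, from rig import read_state, optics, bot gives the robot as it stands. The module is installed in compiled form; this text tells all that it offers.
- The arm moves only by the tool send_rows, never from a script. Its argument "commands" is a list of rows, each a list of 7 numbers: the turn, a rotation vector about the tool's x, y, z in units of 5 degrees (1.0 is 5 degrees), then the shift along the tool's x, y, z in units of 30 mm (1.0 is 30 mm), then the opening, from 0 (shut) to 1 (fully open). In form: [[rx, ry, rz, tx, ty, tz, gripper], ...]. A call has 1 to 20 rows; each row is the pose to reach, as a shift and turn from the pose commanded when the call began, along the tool's axes at that moment; what a row does not reach only later rows make up. A row lasts 1/12 s, in which the tool goes at most 41.7 mm and 7.16 degrees, less where a joint would pass 70% of its speed; a pose out of reach is approached as far as the arm can. A call with a gripper value outside its range is refused whole. The fingers move at their own pace and stop on an object; the grip force is fixed at half the most. Time passes only in rows, so rows that repeat a pose let the fingers close. It gives the time, the measured TCP pose, the force, the opening and the grip force at its end, in the units of the state.
- read_state(): the state, without advancing time (a new reading comes with each control period).
- optics.capture(name): name is "side" or "top"; returns a dict with "image" (400x640x3 uint8, blue, green, red), "intrinsics" (3x3 intrinsics, pixels), "extrinsics" (4x4, takes a point from world to camera coordinates). Camera axes: x right, y down, z forward; pixel columns grow to the right and rows downward; lengths in m; the calibration is good to about 2 mm. A picture is of the moment at which its call begins. There is no depth.
- bot.hand_in(): hands the job in; it is judged then, once.
The state is a dict: "time_s": time; "joint_positions": joint angles; "qvel": joint speeds; "tau": joint torques, N m; "position": TCP position; "tcp_rot": TCP orientation; "force": force on the tool from outside, world axes, zero at the start; "moment": the same for the moment, N m; "opening": opening from 0.0 (shut) to 1.0 (fully open); "grasp_force": force on a finger pad.
Only numpy, scipy, OpenCV 4.12 (cv2) and the standard library are available. Lean on these libraries where they do the work, as an engineer would, in place of code of your own. Each camera call takes 0.05 s, during which the arm holds its last target. There are 200 camera calls.

## Working session

There is one attempt and no reset: what is moved stays moved. The work goes in short steps, Python scripts to look and compute and a tool call to move; the robot and the scene stay as the last step left them, time stands still between calls to the robot, and variables do not carry over. Pictures are saved under pics/ and viewed, at most 14 in all, crops included, and the job is handed in when it is done.

Besides the shell and the picture viewer there is one more tool, called as name(argument=value, ...), one argument or row to a line, values as JSON. send_rows: Moves the arm, as the interface text tells. Its arguments: {"type":"object","properties":{"commands":{"type":"array","items":{"type":"array","items":{"type":"number"}}}},"required":["commands"]}

```bash
mkdir -p pics; python3 - <<'E'
from rig import read_state, optics, bot
import cv2,numpy as np
for n in("side","top"):
    c=optics.capture(n); cv2.imwrite(f"pics/{n}0.png",c["image"]); np.savez(f"{n}0.npz",**c)
    print(n,np.round(c["intrinsics"],1).tolist(),np.round(c["extrinsics"],4).tolist())
s=read_state();print(s)
E
```

```text
side [[390.4, 0.0, 320.0], [0.0, 390.4, 194.0], [0.0, 0.0, 1.0]] [[0.9706, 0.2396, 0.021, -0.5167], [0.1717, -0.6289, -0.7583, -0.0777], [-0.1685, 0.7396, -0.6516, 0.9591], [0.0, 0.0, 0.0, 1.0]]
top [[458.9, 0.0, 325.1], [0.0, 458.9, 199.5], [0.0, 0.0, 1.0]] [[-0.0225, -0.9997, 0.0093, -0.015], [-0.9982, 0.022, -0.0557, 0.5105], [0.0554, -0.0106, -0.9984, 1.1226], [0.0, 0.0, 0.0, 1.0]]
{'time_s': 0.1, 'joint_positions': array([-8.36801105e+01,  3.02748320e+01,  8.21491795e+01, -3.34010476e-05,
        6.76909035e+01, -1.02262600e+01]), 'qvel': array([-0.06892658, -0.17518292, -0.1881678 ,  0.00882419, -0.0765663 ,
        0.00195226]), 'tau': array([-3.17106415e-04, -4.40983629e+01, -1.77150893e+01,  6.35072985e-02,
        5.34246024e-02, -4.33652815e-05]), 'position': array([ 0.17795629, -0.5984318 ,  0.22165597]), 'tcp_rot': array([[ 9.58590637e-01,  2.84787539e-01, -2.21315796e-04],
       [ 2.84787403e-01, -9.58588630e-01,  1.99339388e-03],
       [ 3.55542931e-04, -1.97387666e-03, -9.99997989e-01]]), 'force': array([-0.4234079 ,  0.44507217, -1.20774122]), 'moment': array([0.0135963 , 0.00954189, 0.01111603]), 'grasp_force': 0.0, 'opening': 0.9974068043444718}
```

View pics/side0.png

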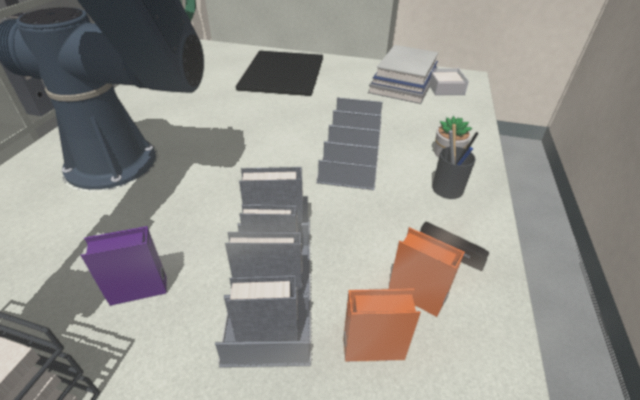

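View pics/top0.png

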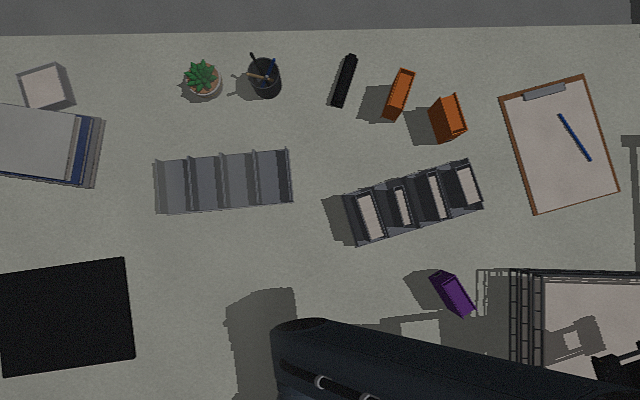

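The side view shows the full sorter with four grey binders at about (270,260) and the empty one at (350,145). In the top view they are at (410,200) and (225,180). The purple block at (450,292) and the orange ones at (398,95) and (448,118) are decoys. I'll zoom in next.

```bash
python3 - <<'E'
import cv2,numpy as np
t=cv2.imread("pics/top0.png");s=cv2.imread("pics/side0.png")
cv2.imwrite("pics/c1.png",cv2.resize(t[150:255,315:491],None,fx=4.5,fy=4.5,interpolation=cv2.INTER_CUBIC))
a=cv2.resize(t[140:220,145:300],None,fx=3.5,fy=3.5,interpolation=cv2.INTER_CUBIC)
b=cv2.resize(s[90:195,310:390],None,fx=3,fy=3,interpolation=cv2.INTER_CUBIC)
o=np.zeros((600,560,3),np.uint8);o[:280,:a.shape[1]]=a;o[285:600,:240]=b
cv2.imwrite("pics/c2.png",o)
cv2.imwrite("pics/c3.png",cv2.resize(s[160:370,210:320],None,fx=2.8,fy=2.8,interpolation=cv2.INTER_CUBIC))
E
```

```text
(no output)
```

View pics/c1.png

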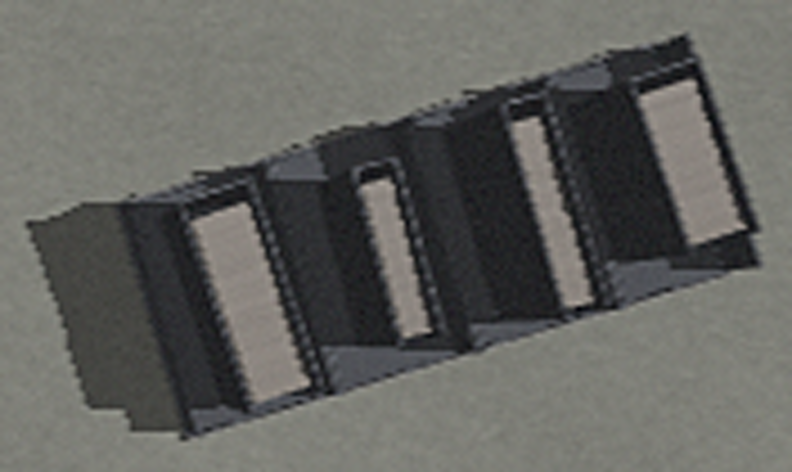

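View pics/c2.png

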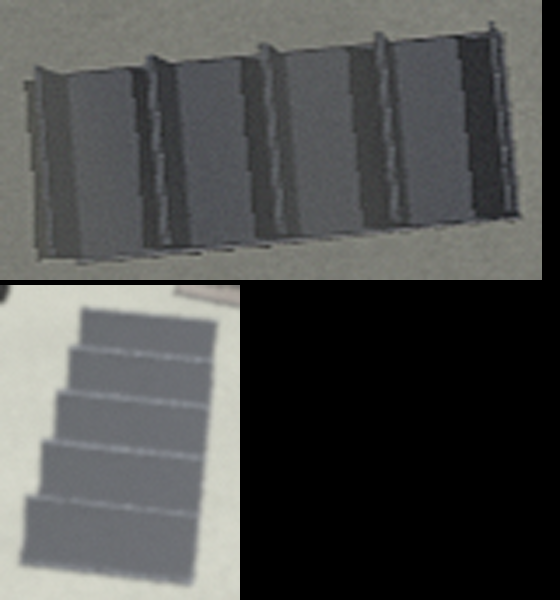

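View pics/c3.png

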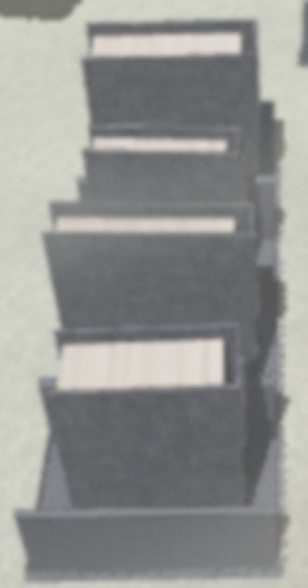

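The crops show white page tops in the order tall_thick, short_thin, tall_thin, short_thick from left to right. The cover corners and wall tops are readable in both views, so I can triangulate them.

```bash
cat > h.py <<'E'
import numpy as np,cv2
def load(n,k=0):
    c=np.load(f"{n}{k}.npz");return c["image"],c["intrinsics"],c["extrinsics"]
C={n:load(n)[1:] for n in("side","top")}
def ray(n,p):
    K,E=C[n];R,t=E[:3,:3],E[:3,3];d=R.T@np.linalg.solve(K,[p[0],p[1],1]);return -R.T@t,d/np.linalg.norm(d)
def plane(n,p,z):
    o,d=ray(n,p);return o+d*(z-o[2])/d[2]
def tri(ps,pt):
    o1,d1=ray("side",ps);o2,d2=ray("top",pt)
    a=np.linalg.lstsq(np.c_[d1,-d2],o2-o1,rcond=None)[0];q1,q2=o1+a[0]*d1,o2+a[1]*d2
    return (q1+q2)/2,np.linalg.norm(q1-q2)
def proj(n,X):
    K,E=C[n];x=(E[:3,:3]@np.atleast_2d(X).T).T+E[:3,3];x=x@K.T;return x[:,:2]/x[:,2:]
def un(p,s,o): return (np.array(p,float)+.5)/s-.5+np.array(o)
def fit(L,W):  # rigid 2D local->world
    L,W=np.array(L),np.array(W)[:,:2];l,w=L-L.mean(0),W-W.mean(0)
    a=np.arctan2((l[:,0]*w[:,1]-l[:,1]*w[:,0]).sum(),(l*w).sum());R=np.array([[np.cos(a),-np.sin(a)],[np.sin(a),np.cos(a)]])
    return np.degrees(a),W.mean(0)-R@L.mean(0),np.abs((L@R.T+W.mean(0)-R@L.mean(0))-W).max()
E
python3 - <<'E'
from h import *
np.set_printoptions(precision=4,suppress=True)
for n in C: print(n,ray(n,(320,200))[0])
S=dict(A=(83,58),B=(83,150),C=(44,232),D=(45,388));T=dict(A=(325,393),B=(438,335),C=(605,303),D=(757,232))
for k in S: print(k,tri(un(S[k],2.8,(210,160)),un(T[k],4.5,(315,150))))
im=load("top")[0]
hsv=im.astype(int);m=((hsv.min(2)>120)&(hsv[...,2]>=hsv[...,0]+4)).astype(np.uint8)
m[:150]=0;m[250:]=0;m[:,:330]=0;m[:,492:]=0
for zs in (.137,.152):
  for c in cv2.findContours(m*255,cv2.RETR_EXTERNAL,cv2.CHAIN_APPROX_NONE)[0]:
    if cv2.contourArea(c)<40: continue
    r=cv2.boxPoints(cv2.minAreaRect(c));w=np.array([plane("top",p,zs)[:2] for p in r])
    e=w[1]-w[0];f=w[2]-w[1];
    if np.linalg.norm(e)<np.linalg.norm(f): e,f=f,e
    print(zs,w.mean(0),np.linalg.norm(e),np.linalg.norm(f),(np.degrees(np.arctan2(e[1],e[0]))+90)%180-90,r.mean(0))
# empty sorter: wall tops in side view
ys=[-.156,-.078,0,.078,.156]
e=[((27,497),(197,513)),((42,441),(204,457)),((57,393),(208,407)),((70,347),(213,359)),((81,309),(217,321))]
L=[];W=[]
for y,(p,q) in zip(ys,e):
    for x,u in((-.065,p),(.065,q)): L.append((x,y));W.append(plane("side",un((u[0],u[1]-285),3,(310,90)),.064))
print("empty side",fit(L,W))
# full: nearest wall top corners side, + top view
print("full -y wall top side",[plane("side",un(u,2.8,(210,160)),.064) for u in((18,512),(283,515))])
print("full -y wall top topview",[plane("top",un(u,4.5,(315,150)),.064) for u in((757,265),(688,37))])
print("full +y wall top topview",[plane("top",un(u,4.5,(315,150)),.064) for u in((183,438),(122,203))])
print("empty walls topview",[plane("top",un(u,3.5,(145,140)),.064) for u in((38,68),(41,260),(490,27),(515,215))])
E
```

```text
side [ 0.6765 -0.6344  0.5769]
top [ 0.447  -0.0143  1.1493]
A (array([ 0.4208, -0.1556,  0.1528]), np.float64(0.006061640563566944))
B (array([ 0.4458, -0.2152,  0.1356]), np.float64(0.0023710590530747083))
C (array([ 0.4592, -0.2934,  0.1522]), np.float64(0.001958421904441339))
D (array([ 0.4931, -0.373 ,  0.139 ]), np.float64(0.0030669538522908636))
0.137 [ 0.4118 -0.123 ] 0.17860952612730233 0.03944431023584779 88.70223877964278 [370.5 240. ]
0.137 [ 0.4208 -0.3659] 0.0740387497194696 0.045603108200581007 4.966605092687331 [480.325  233.3936]
0.137 [ 0.4629 -0.124 ] 0.0939934809308037 0.025951816965322335 17.512381864368393 [370.3421 216.7662]
0.137 [ 0.483  -0.1952] 0.0760322667882218 0.011864909354274164 12.235732476906549 [402.2353 206.9412]
0.137 [ 0.5035 -0.273 ] 0.09386567152291542 0.012886937907849666 13.922120518530875 [436.9811 196.934 ]
0.137 [ 0.527  -0.3428] 0.07718528654593643 0.025850536554299416 16.747429113220733 [467.9829 185.6777]
0.137 [ 0.5769 -0.2642] 0.06586721147896418 0.011276000721038012 -72.79533950616658 [431.85 164.05]
0.137 [ 0.5794 -0.2127] 0.1563831
[... 721 characters left out ...]
0.011108918389902385 -72.79533950616654 [431.85 164.05]
0.152 [ 0.5774 -0.2098] 0.15406591179759213 0.04172697599707565 -72.74597730085925 [408.65 163.45]
empty side (np.float64(4.751171465375933), array([0.5643, 0.2199]), np.float64(0.003721333035899166))
full -y wall top side [array([ 0.4804, -0.3976,  0.064 ]), array([ 0.6081, -0.3662,  0.064 ])]
full -y wall top topview [array([ 0.4776, -0.3997,  0.064 ]), array([ 0.5994, -0.368 ,  0.064 ])]
full +y wall top topview [array([ 0.3937, -0.0944,  0.064 ]), array([ 0.5177, -0.0655,  0.064 ])]
empty walls topview [array([0.6121, 0.3742, 0.064 ]), array([0.4819, 0.3725, 0.064 ]), array([0.6337, 0.0677, 0.064 ]), array([0.5052, 0.0531, 0.064 ])]
```

Measured heights agree with the text: 0.153 and 0.152 m for the tall binders, 0.136 and 0.139 m for the short ones. Both sorter poses agree across the two views to within a few mm. Now I'll move above tall_thick.

```bash
cat > d.py <<'E'
import sys,numpy as np
from rig import read_state
from scipy.spatial.transform import Rotation as Ro
x,y,z,yaw=map(float,sys.argv[1:5]);s=read_state();R=s["tcp_rot"]
c,n=np.cos(np.radians(yaw)),np.sin(np.radians(yaw));G=np.array([[c,n,0],[n,-c,0],[0,0,-1]])
rv=Ro.from_matrix(R.T@G).as_rotvec(degrees=True)/5;t=R.T@(np.array([x,y,z])-s["position"])/.03
print(np.round(rv,2),np.round(t,2),"t",s["time_s"],"pos",np.round(s["position"],4),"f",np.round(s["force"],1),"op",round(s["opening"],3),"gf",s["grasp_force"],"j6",s["joint_positions"][5])
E
python3 d.py .469 -.123 .215 15.5
```

```text
[-0.02 -0.    0.21] [ 13.81 -12.43   0.25] t 0.1 pos [ 0.178  -0.5984  0.2217] f [-0.4  0.4 -1.2] op 0.997 gf 0.0 j6 -10.22626004244206
```

```bash
python3 - <<'E'
from h import *
im=load("top")[0].copy()
im=cv2.resize(im,None,fx=2.2,fy=2.2,interpolation=cv2.INTER_CUBIC)[310:570,320:1080].copy()
def line(P,col):
    p=(proj("top",P)+.5)*2.2-.5-[320,310];cv2.polylines(im,[np.int32(np.round(p*8))],True,col,1,cv2.LINE_AA,3)
def box(c,yaw,x,y,dx,dy,z):
    a=np.radians(yaw);R=np.array([[np.cos(a),-np.sin(a)],[np.sin(a),np.cos(a)]])
    q=np.array([(x-dx,y-dy),(x+dx,y-dy),(x+dx,y+dy),(x-dx,y+dy)])@R.T+c;return np.c_[q,np.full(4,z)]
for c,w in(((.561,.2185),4.5),((.497,-.232),15.25)):
    line(box(np.array(c),w,0,0,.065,.156,.064),(0,255,0))
for c,dx,dy,z in(((.469,-.123),.055,.019,.152),((.487,-.193),.046,.012,.137),((.509,-.268),.055,.012,.152),((.532,-.343),.046,.019,.137)):
    line(box(np.array(c),15.25,0,0,dx,dy,z),(0,0,255))
cv2.imwrite("pics/ov.png",im)
E
```

```text
(no output)
```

View pics/ov.png

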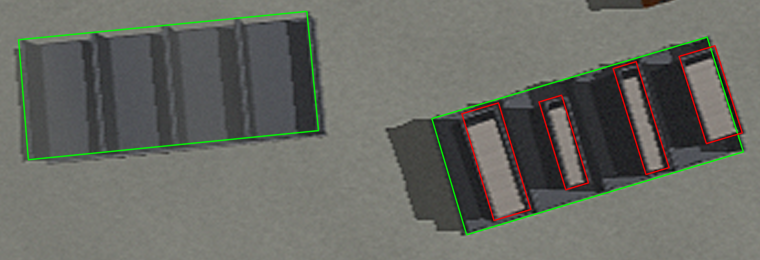

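The overlay outlines sit on both sorters and all four binders to within 2–3 mm, e.g. the empty sorter's lower-right corner at (318,130). I'll move over tall_thick.

send_rows(
  commands=[
    [0,0,0,2,-1.8,0,0.7],
    [0,0,0.1,4,-3.6,0,0.7],
    [0,0,0.2,6,-5.4,0,0.7],
    [0,0,0.2,8,-7.2,0.2,0.7],
    [0,0,0.2,10,-9,0.2,0.7],
    [0,0,0.2,12,-10.8,0.2,0.7],
    [0,0,0.2,13.8,-12.4,0.2,0.7],
    [0,0,0.2,13.8,-12.4,0.2,0.7],
    [0,0,0.2,13.8,-12.4,0.2,0.7],
    [0,0,0.2,13.8,-12.4,0.2,0.7],
    [0,0,0.2,13.8,-12.4,0.2,0.7],
    [0,0,0.2,13.8,-12.4,0.2,0.7],
    [0,0,0.2,13.8,-12.4,0.2,0.7],
    [0,0,0.2,13.8,-12.4,0.2,0.7],
    [0,0,0.2,13.8,-12.4,0.2,0.7],
    [0,0,0.2,13.8,-12.4,0.2,0.7],
    [0,0,0.2,13.8,-12.4,0.2,0.7],
    [0,0,0.2,13.8,-12.4,0.2,0.7],
  ],
)

```text
time_s: 1.6
position: [0.4683, -0.1257, 0.2164]
tcp_rot: [[0.964, 0.266, -0.001], [0.266, -0.964, -0.0], [-0.001, -0.0, -1.0]]
force: [0.4, -0.0, 0.3]
opening: 0.699
grasp_force: 0.0
```

```bash
python3 d.py .469 -.123 .113 15.5; python3 - <<'E'
from rig import optics
import cv2,numpy as np
a=optics.capture("side")["image"][100:400,120:460];b=optics.capture("top")["image"][120:290,300:520]
a=cv2.resize(a,(453,400));b=cv2.resize(b,(345,267));o=np.zeros((400,798,3),np.uint8);o[:,:453]=a;o[:267,453:]=b
cv2.imwrite("pics/p1.png",o)
E
```

```text
[-0.    0.01 -0.01] [ 0.05 -0.08  3.45] t 1.6 pos [ 0.4683 -0.1257  0.2164] f [ 0.4 -0.   0.3] op 0.699 gf 0.0 j6 46.32494731939917
```

View pics/p1.png

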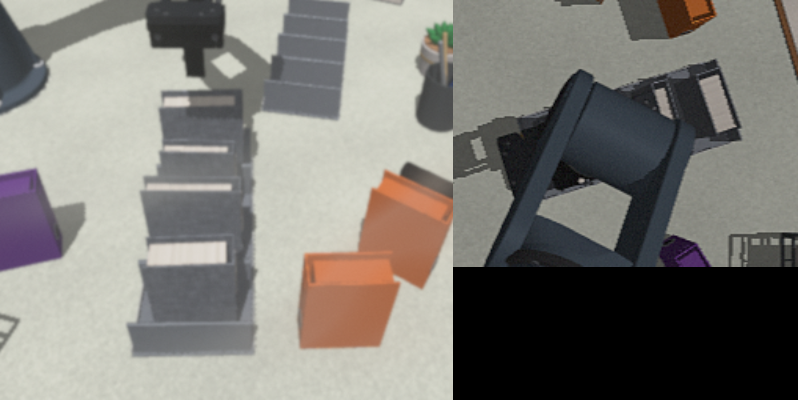

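The picture shows the gripper (about (195,60) in the crop) above tall_thick (200,105), with nothing between them. Going down.

send_rows(
  commands=[
    [0,0,0,0,-0.1,0.6,0.7],
    [0,0,0,0,-0.1,1.2,0.7],
    [0,0,0,0,-0.1,1.8,0.7],
    [0,0,0,0,-0.1,2.2,0.7],
    [0,0,0,0,-0.1,2.6,0.7],
    [0,0,0,0,-0.1,2.9,0.7],
    [0,0,0,0,-0.1,3.2,0.7],
    [0,0,0,0,-0.1,3.4,0.7],
    [0,0,0,0,-0.1,3.4,0.7],
    [0,0,0,0,-0.1,3.4,0.7],
  ],
)

```text
time_s: 2.53
position: [0.4681, -0.1219, 0.1145]
tcp_rot: [[0.964, 0.268, -0.0], [0.268, -0.964, 0.0], [-0.0, -0.0, -1.0]]
force: [-0.0, 0.1, -0.5]
opening: 0.698
grasp_force: 0.0
```

send_rows(
  commands=[
    [0,0,0,0,0,0,0.6],
    [0,0,0,0,0,0,0.5],
    [0,0,0,0,0,0,0.4],
    [0,0,0,0,0,0,0.3],
    [0,0,0,0,0,0,0.2],
    [0,0,0,0,0,0,0.2],
    [0,0,0,0,0,0,0.2],
    [0,0,0,0,0,0,0.2],
  ],
)

```text
time_s: 3.2
position: [0.4683, -0.1217, 0.1149]
tcp_rot: [[0.963, 0.268, 0.001], [0.268, -0.963, -0.0], [0.0, 0.0, -1.0]]
force: [-0.3, 0.3, 4.3]
opening: 0.436
grasp_force: 29.7
```

Gripped at 37.9 mm, which matches. Lifting.

send_rows(
  commands=[
    [0,0,0,0,0,-0.2,0.2],
    [0,0,0,0,0,-0.5,0.2],
    [0,0,0,0,0,-1,0.2],
    [0,0,0,0,0,-1.5,0.2],
    [0,0,0,0,0,-2,0.2],
    [0,0,0,0,0,-2.5,0.2],
    [0,0,0,0,0,-3,0.2],
    [0,0,0,0,0,-3.2,0.2],
    [0,0,0,0,0,-3.2,0.2],
  ],
)

```text
time_s: 3.95
position: [0.4689, -0.1221, 0.2122]
tcp_rot: [[0.963, 0.268, 0.003], [0.268, -0.963, -0.002], [0.003, 0.002, -1.0]]
force: [1.2, 0.6, -3.3]
opening: 0.436
grasp_force: 29.7
```

```bash
python3 - <<'E'
import numpy as np
a=np.radians(4.5)
for y in(.117,.039,-.039,-.117): print(np.round([.560-y*np.sin(a),.217+y*np.cos(a)],4))
E
python3 d.py .5508 .3336 .213 4.5
```

```text
[0.5508 0.3336]
[0.5569 0.2559]
[0.5631 0.1781]
[0.5692 0.1004]
[ 0.03 -0.03  2.21] [  6.7  -13.9   -0.05] t 3.95 pos [ 0.4689 -0.1221  0.2122] f [ 1.2  0.6 -3.3] op 0.436 gf 29.655268858805357 j6 46.612297396374935
```

send_rows(
  commands=[
    [0,0,0,0.15,-0.3,0,0.2],
    [0,0,0.1,0.4,-0.9,0,0.2],
    [0,0,0.3,0.8,-1.7,0,0.2],
    [0,0,0.4,1.2,-2.6,0,0.2],
    [0,0,0.6,1.7,-3.6,0,0.2],
    [0,0,0.7,2.2,-4.6,0,0.2],
    [0,0,0.9,2.7,-5.6,0,0.2],
    [0,0,1.1,3.2,-6.6,0,0.2],
    [0,0,1.2,3.7,-7.6,0,0.2],
    [0,0,1.4,4.1,-8.6,0,0.2],
    [0,0,1.5,4.6,-9.6,0,0.2],
    [0,0,1.7,5.1,-10.6,0,0.2],
    [0,0,1.8,5.6,-11.6,0,0.2],
    [0,0,2,6,-12.5,0,0.2],
    [0,0,2.1,6.4,-13.2,0,0.2],
    [0,0,2.2,6.6,-13.7,0,0.2],
    [0,0,2.2,6.7,-13.9,0,0.2],
    [0,0,2.2,6.7,-13.9,0,0.2],
    [0,0,2.2,6.7,-13.9,0,0.2],
    [0,0,2.2,6.7,-13.9,0,0.2],
  ],
)

```text
time_s: 5.62
position: [0.5492, 0.3327, 0.2098]
tcp_rot: [[0.997, 0.079, -0.002], [0.079, -0.997, -0.001], [-0.002, 0.001, -1.0]]
force: [-0.3, -0.7, -2.1]
opening: 0.436
grasp_force: 29.7
```

```bash
python3 d.py .5508 .3336 .115 4.5; python3 - <<'E'
from rig import optics
import cv2,numpy as np
a=optics.capture("side")["image"][20:220,240:440];b=optics.capture("top")["image"][120:240,130:320]
a=cv2.resize(a,(400,400));b=cv2.resize(b,(399,252));o=np.zeros((400,800,3),np.uint8);o[:,:400]=a;o[:252,400:799]=b
cv2.imwrite("pics/p2.png",o)
E
```

```text
[0.01 0.02 0.  ] [ 0.06 -0.03  3.16] t 5.6167 pos [0.5492 0.3327 0.2098] f [-0.3 -0.7 -2.1] op 0.436 gf 29.65381504416655 j6 106.76913135595777
```

View pics/p2.png

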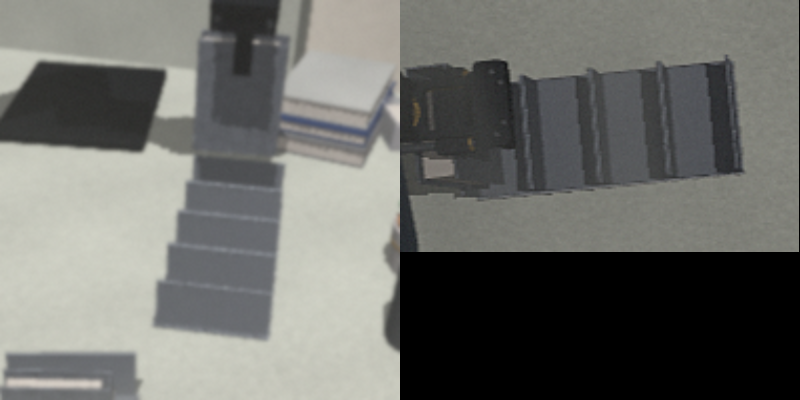

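The picture shows the binder hanging upright (side crop: bottom edge (195,150)–(285,155)) over the leftmost bay. I'll check its depth-wise centring against the expected bottom corners.

```bash
python3 - <<'E'
from h import *
a=np.radians(4.5)
for p in((337.2,94.8),(382.2,97.3)):
    w=plane("side",p,.102);d=w[:2]-[.5492,.3327];print(w, d@[np.cos(a),np.sin(a)], d@[-np.sin(a),np.cos(a)])
E
```

```text
[0.5007856  0.30935457 0.102     ] -0.050096818176046394 -0.019474916223742936
[0.61826631 0.32869793 0.102     ] 0.06853940666437908 -0.00940861426513542
```

```bash
python3 - <<'E'
from rig import optics
import cv2,numpy as np
c=optics.capture("side");np.savez("side1.npz",**c)
cv2.imwrite("pics/p3.png",cv2.resize(c["image"][25:120,325:400],None,fx=6,fy=6,interpolation=cv2.INTER_CUBIC))
E
```

```text
(no output)
```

View pics/p3.png

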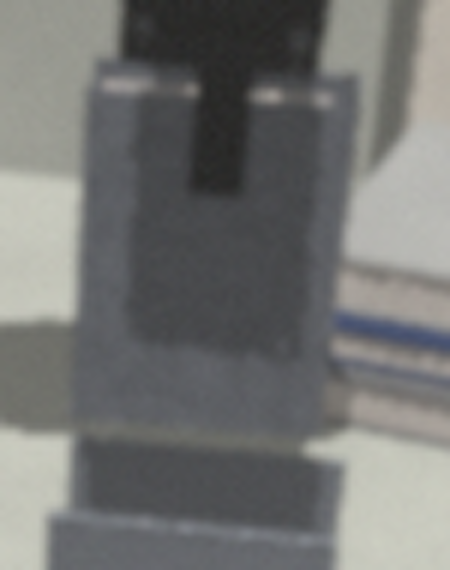

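The binder is upright, its face spanning (72,432)–(325,445) along the bottom and (95,92)–(345,103) along the top, with the finger near the middle. I'll intersect those rays with the plane of the face.

```bash
python3 - <<'E'
from h import *
a=np.radians(4.5);nx=np.array([np.cos(a),np.sin(a),0]);ny=np.array([-np.sin(a),np.cos(a),0]);P=np.array([.5492,.3327,0])
for p in((72,432),(325,443),(95,92),(346,103)):
    o,d=ray("side",un(p,6,(325,25)));w=o+d*((P-o)@ny-.019)/(d@ny);print(np.round([(w-P)@nx,w[2]],4))
E
```

```text
[-0.0515  0.0965]
[0.0598 0.1027]
[-0.0495  0.2455]
[0.0508 0.2489]
```

Centred within 3 mm and upright. Lowering.

send_rows(
  commands=[
    [0,0,0,0.05,0,0.3,0.2],
    [0,0,0,0.05,0,0.7,0.2],
    [0,0,0,0.05,0,1.1,0.2],
    [0,0,0,0.05,0,1.5,0.2],
    [0,0,0,0.05,0,1.9,0.2],
    [0,0,0,0.05,0,2.3,0.2],
    [0,0,0,0.05,0,2.6,0.2],
    [0,0,0,0.05,0,2.8,0.2],
    [0,0,0,0.05,0,2.9,0.2],
    [0,0,0,0.05,0,2.95,0.2],
    [0,0,0,0.05,0,3,0.2],
    [0,0,0,0.05,0,3,0.2],
    [0,0,0,0.05,0,3,0.2],
  ],
)

```text
time_s: 6.85
position: [0.5519, 0.3342, 0.1212]
tcp_rot: [[0.997, 0.079, 0.001], [0.079, -0.997, 0.0], [0.001, -0.0, -1.0]]
force: [0.0, -0.6, -2.5]
opening: 0.434
grasp_force: 29.7
```

send_rows(
  commands=[
    [0,0,0,0,0,0.02,0.2],
    [0,0,0,0,0,0.04,0.2],
    [0,0,0,0,0,0.06,0.2],
    [0,0,0,0,0,0.08,0.2],
    [0,0,0,0,0,0.1,0.2],
    [0,0,0,0,0,0.12,0.2],
    [0,0,0,0,0,0.12,0.2],
  ],
)

```text
time_s: 7.43
position: [0.5514, 0.334, 0.1168]
tcp_rot: [[0.997, 0.079, -0.0], [0.079, -0.997, -0.0], [-0.0, 0.0, -1.0]]
force: [0.1, 0.9, -2.4]
opening: 0.436
grasp_force: 29.7
```

send_rows(
  commands=[
    [0,0,0,0,0,0.02,0.2],
    [0,0,0,0,0,0.04,0.2],
    [0,0,0,0,0,0.06,0.2],
    [0,0,0,0,0,0.06,0.2],
    [0,0,0,0,0,0.06,0.2],
  ],
)

```text
time_s: 7.85
position: [0.5515, 0.334, 0.1151]
tcp_rot: [[0.997, 0.079, -0.0], [0.079, -0.997, -0.0], [-0.0, 0.0, -1.0]]
force: [-0.3, 0.0, -2.1]
opening: 0.438
grasp_force: 29.7
```

send_rows(
  commands=[
    [0,0,0,0,0,0.02,0.2],
    [0,0,0,0,0,0.03,0.2],
    [0,0,0,0,0,0.05,0.2],
    [0,0,0,0,0,0.05,0.2],
    [0,0,0,0,0,0.05,0.2],
  ],
)

```text
time_s: 8.27
position: [0.5516, 0.3342, 0.1149]
tcp_rot: [[0.997, 0.079, 0.001], [0.079, -0.997, 0.0], [0.001, -0.0, -1.0]]
force: [-1.7, -1.8, 5.4]
opening: 0.435
grasp_force: 29.7
```

Touched down: force 5 N at the same TCP height as at pick-up. Releasing and rising.

send_rows(
  commands=[
    [0,0,0,0,0,0,0.48],
    [0,0,0,0,0,0,0.54],
    [0,0,0,0,0,0,0.62],
    [0,0,0,0,0,0,0.65],
    [0,0,0,0,0,0,0.65],
    [0,0,0,0,0,-0.4,0.65],
    [0,0,0,0,0,-1,0.65],
    [0,0,0,0,0,-1.8,0.65],
    [0,0,0,0,0,-2.6,0.65],
    [0,0,0,0,0,-3.2,0.65],
    [0,0,0,0,0,-3.4,0.65],
    [0,0,0,0,0,-3.4,0.65],
  ],
)

```text
time_s: 9.27
position: [0.5528, 0.3346, 0.2184]
tcp_rot: [[0.997, 0.079, 0.005], [0.079, -0.997, 0.002], [0.005, -0.002, -1.0]]
force: [-0.4, 0.5, -0.7]
opening: 0.653
grasp_force: 0.0
```

```bash
python3 d.py .487 -.193 .215 15.5
```

```text
[-0.01 -0.06 -2.19] [-3.58 17.36  0.07] t 9.2667 pos [0.5528 0.3346 0.2184] f [-0.4  0.5 -0.7] op 0.653 gf 0.0 j6 106.74241781215947
```

send_rows(
  commands=[
    [0,0,-0.2,-0.2,1,0,0.65],
    [0,0,-0.5,-0.6,2.5,0,0.65],
    [0,0,-0.8,-0.9,4,0,0.65],
    [0,0,-1,-1.2,5.3,0,0.65],
    [0,0,-1.2,-1.5,6.6,0,0.65],
    [0,0,-1.4,-1.8,7.9,0,0.65],
    [0,0,-1.6,-2.1,9.2,0,0.65],
    [0,0,-1.8,-2.4,10.5,0,0.65],
    [0,0,-1.9,-2.7,11.8,0,0.65],
    [0,0,-2,-3,13.1,0,0.65],
    [0,0,-2.1,-3.2,14.4,0,0.65],
    [0,0,-2.2,-3.4,15.7,0,0.65],
    [0,0,-2.2,-3.5,16.6,0,0.65],
    [0,0,-2.2,-3.6,17.2,0,0.65],
    [0,0,-2.2,-3.6,17.4,0,0.65],
    [0,0,-2.2,-3.6,17.4,0,0.65],
    [0,0,-2.2,-3.6,17.4,0,0.65],
    [0,0,-2.2,-3.6,17.4,0,0.65],
    [0,0,-2.2,-3.6,17.4,0,0.65],
  ],
)

```text
time_s: 10.85
position: [0.485, -0.1931, 0.2154]
tcp_rot: [[0.963, 0.27, -0.001], [0.27, -0.963, 0.001], [-0.001, -0.001, -1.0]]
force: [0.3, -0.8, 0.3]
opening: 0.653
grasp_force: 0.0
```

```bash
python3 d.py .488 -.193 .101 15.5; python3 - <<'E'
from rig import optics
import cv2,numpy as np
c=optics.capture("side");t=optics.capture("top")
a=cv2.resize(c["image"][100:330,200:400],None,fx=2,fy=2,interpolation=cv2.INTER_CUBIC);
b=cv2.resize(c["image"][50:150,300:400],(400,400),interpolation=cv2.INTER_CUBIC)
o=np.zeros((600,800,3),np.uint8);o[:460,:400]=a;o[:400,400:]=b;o[400:600,400:]=cv2.resize(t["image"][135:235,120:320],(400,200));cv2.imwrite("pics/p4.png",o)
E
```

```text
[-0.01  0.01  0.03] [0.1  0.03 3.81] t 10.85 pos [ 0.485  -0.1931  0.2154] f [ 0.3 -0.8  0.3] op 0.653 gf 0.0 j6 40.3327882131237
```

View pics/p4.png

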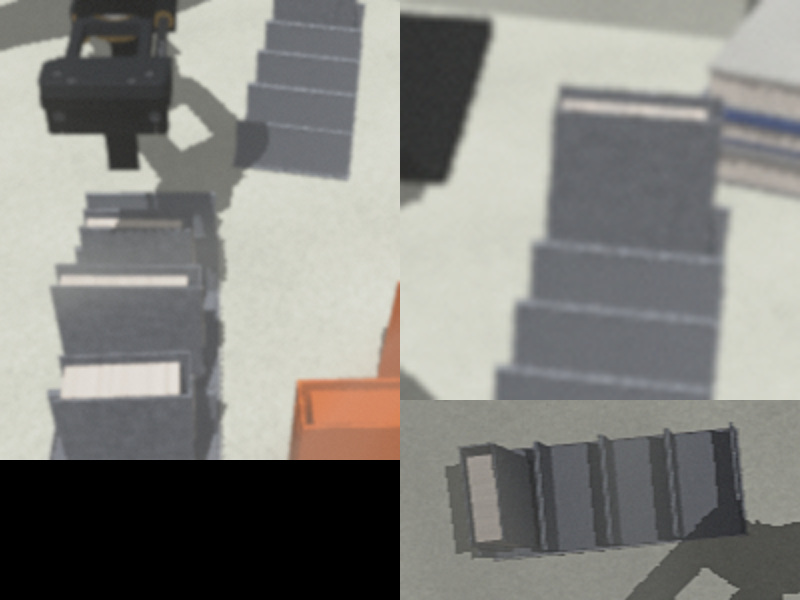

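tall_thick stands upright in its bay (side crop (635,165)), and the gripper is over short_thin (135,225). Going down to grasp it.

send_rows(
  commands=[
    [0,0,0,0.1,0,0.6,0.65],
    [0,0,0,0.1,0,1.3,0.65],
    [0,0,0,0.1,0,2,0.65],
    [0,0,0,0.1,0,2.5,0.65],
    [0,0,0,0.1,0,3,0.65],
    [0,0,0,0.1,0,3.3,0.65],
    [0,0,0,0.1,0,3.6,0.65],
    [0,0,0,0.1,0,3.8,0.65],
    [0,0,0,0.1,0,3.8,0.65],
    [0,0,0,0.1,0,3.8,0.55],
    [0,0,0,0.1,0,3.8,0.45],
    [0,0,0,0.1,0,3.8,0.35],
    [0,0,0,0.1,0,3.8,0.25],
    [0,0,0,0.1,0,3.8,0.15],
    [0,0,0,0.1,0,3.8,0.1],
    [0,0,0,0.1,0,3.8,0.1],
    [0,0,0,0.1,0,3.8,0.1],
    [0,0,0,0.1,0,3.8,0.1],
  ],
)

```text
time_s: 12.45
position: [0.4883, -0.1942, 0.102]
tcp_rot: [[0.963, 0.268, 0.0], [0.268, -0.963, -0.0], [0.0, 0.0, -1.0]]
force: [-0.5, -0.7, 1.9]
opening: 0.277
grasp_force: 29.7
```

send_rows(
  commands=[
    [0,0,0,0,0,-0.2,0.1],
    [0,0,0,0,0,-0.5,0.1],
    [0,0,0,0,0,-1,0.1],
    [0,0,0,0,0,-1.5,0.1],
    [0,0,0,0,0,-2,0.1],
    [0,0,0,0,0,-2.5,0.1],
    [0,0,0,0,0,-3,0.1],
    [0,0,0,0,0,-3.3,0.1],
    [0,0,0,0,0,-3.3,0.1],
    [0,0,0,0,0,-3.3,0.1],
  ],
)

```text
time_s: 13.28
position: [0.4881, -0.1941, 0.2011]
tcp_rot: [[0.963, 0.268, 0.001], [0.268, -0.963, -0.001], [0.001, 0.001, -1.0]]
force: [-0.3, -0.4, -1.9]
opening: 0.274
grasp_force: 29.7
```

```bash
python3 d.py .556 .2559 .2 4.5
```

```text
[ 0.01 -0.01  2.21] [  6.2  -13.84   0.03] t 13.2833 pos [ 0.4881 -0.1941  0.2011] f [-0.3 -0.4 -1.9] op 0.274 gf 29.73107129663731 j6 40.570077741797135
```

send_rows(
  commands=[
    [0,0,0,0.15,-0.3,0,0.1],
    [0,0,0.1,0.4,-0.9,0,0.1],
    [0,0,0.3,0.8,-1.7,0,0.1],
    [0,0,0.4,1.2,-2.6,0,0.1],
    [0,0,0.6,1.6,-3.6,0,0.1],
    [0,0,0.7,2.1,-4.6,0,0.1],
    [0,0,0.9,2.5,-5.6,0,0.1],
    [0,0,1.1,3,-6.6,0,0.1],
    [0,0,1.2,3.4,-7.6,0,0.1],
    [0,0,1.4,3.9,-8.6,0,0.1],
    [0,0,1.5,4.3,-9.6,0,0.1],
    [0,0,1.7,4.8,-10.6,0,0.1],
    [0,0,1.8,5.2,-11.6,0,0.1],
    [0,0,2,5.6,-12.5,0,0.1],
    [0,0,2.1,5.9,-13.2,0,0.1],
    [0,0,2.2,6.1,-13.6,0,0.1],
    [0,0,2.2,6.2,-13.8,0,0.1],
    [0,0,2.2,6.2,-13.8,0,0.1],
    [0,0,2.2,6.2,-13.8,0,0.1],
    [0,0,2.2,6.2,-13.8,0,0.1],
  ],
)

```text
time_s: 14.95
position: [0.5557, 0.2537, 0.2001]
tcp_rot: [[0.997, 0.079, -0.002], [0.079, -0.997, -0.001], [-0.002, 0.001, -1.0]]
force: [0.2, 0.3, -1.7]
opening: 0.278
grasp_force: 29.7
```

```bash
python3 d.py .556 .2559 .102 4.5; python3 - <<'E'
from rig import optics
import cv2,numpy as np
c=optics.capture("side");
cv2.imwrite("pics/p5.png",cv2.resize(c["image"][35:135,305:400],None,fx=6,fy=6,interpolation=cv2.INTER_CUBIC))
E
```

```text
[0.01 0.02 0.  ] [ 0.02 -0.08  3.27] t 14.95 pos [0.5557 0.2537 0.2001] f [ 0.2  0.3 -1.7] op 0.278 gf 29.73148211057378 j6 99.57874238177894
```

View pics/p5.png

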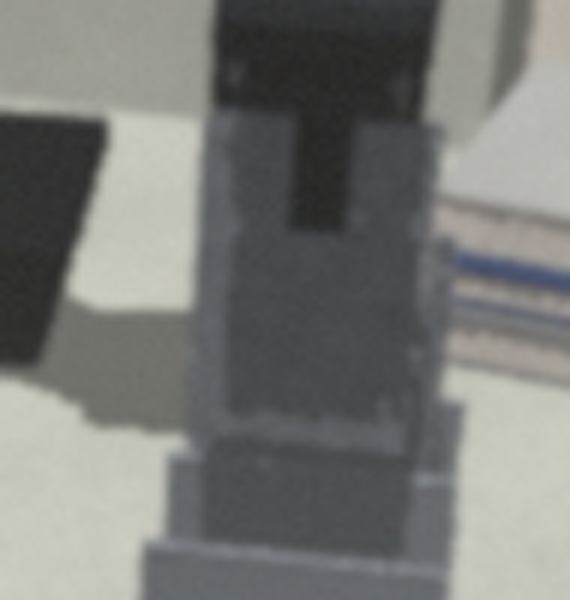

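The picture shows short_thin upright, with the finger (320,170) in the middle of its depth (208–437), over bay two and clear of tall_thick. Lowering.

send_rows(
  commands=[
    [0,0,0,0,-0.1,0.3,0.1],
    [0,0,0,0,-0.1,0.7,0.1],
    [0,0,0,0,-0.1,1.1,0.1],
    [0,0,0,0,-0.1,1.5,0.1],
    [0,0,0,0,-0.1,1.9,0.1],
    [0,0,0,0,-0.1,2.3,0.1],
    [0,0,0,0,-0.1,2.6,0.1],
    [0,0,0,0,-0.1,2.8,0.1],
    [0,0,0,0,-0.1,2.95,0.1],
    [0,0,0,0,-0.1,3.05,0.1],
    [0,0,0,0,-0.1,3.1,0.1],
    [0,0,0,0,-0.1,3.12,0.1],
    [0,0,0,0,-0.1,3.14,0.1],
    [0,0,0,0,-0.1,3.16,0.1],
    [0,0,0,0,-0.1,3.18,0.1],
    [0,0,0,0,-0.1,3.2,0.1],
    [0,0,0,0,-0.1,3.22,0.1],
    [0,0,0,0,-0.1,3.24,0.1],
    [0,0,0,0,-0.1,3.26,0.1],
    [0,0,0,0,-0.1,3.26,0.1],
  ],
)

```text
time_s: 16.67
position: [0.556, 0.2576, 0.1027]
tcp_rot: [[0.997, 0.079, -0.0], [0.079, -0.997, -0.0], [-0.0, 0.0, -1.0]]
force: [-0.3, 0.4, -0.6]
opening: 0.273
grasp_force: 29.7
```

send_rows(
  commands=[
    [0,0,0,0,0,0.02,0.1],
    [0,0,0,0,0,0.04,0.1],
    [0,0,0,0,0,0.04,0.1],
    [0,0,0,0,0,0.04,0.1],
  ],
)

```text
time_s: 17.0
position: [0.5562, 0.2577, 0.102]
tcp_rot: [[0.997, 0.079, 0.0], [0.079, -0.997, 0.0], [0.0, -0.0, -1.0]]
force: [0.2, -0.9, 1.9]
opening: 0.271
grasp_force: 29.7
```

Contact (+1.9 N, against −1.7 N hanging). Releasing and going to tall_thin.

send_rows(
  commands=[
    [0,0,0,0,0,0,0.32],
    [0,0,0,0,0,0,0.38],
    [0,0,0,0,0,0,0.46],
    [0,0,0,0,0,0,0.55],
    [0,0,0,0,0,0,0.55],
    [0,0,0,0,0,-0.4,0.55],
    [0,0,0,0,0,-1,0.55],
    [0,0,0,0,0,-1.8,0.55],
    [0,0,0,0,0,-2.6,0.55],
    [0,0,0,0,0,-3.4,0.55],
    [0,0,0,0,0,-3.8,0.55],
    [0,0,0,0,0,-3.8,0.55],
  ],
)

```text
time_s: 18.0
position: [0.5585, 0.2583, 0.2203]
tcp_rot: [[0.997, 0.079, 0.008], [0.079, -0.997, 0.002], [0.009, -0.002, -1.0]]
force: [1.2, -0.7, -0.2]
opening: 0.55
grasp_force: 0.0
```

```bash
python3 d.py .51 -.269 .215 15.5
```

```text
[-0.01 -0.1  -2.19] [-3.01 17.39  0.12] t 18.0 pos [0.5585 0.2583 0.2203] f [ 1.2 -0.7 -0.2] op 0.55 gf 0.0 j6 99.87259251399172
```

send_rows(
  commands=[
    [0,0,-0.2,-0.2,1,0,0.6],
    [0,0,-0.5,-0.5,2.5,0,0.6],
    [0,0,-0.8,-0.7,4,0,0.6],
    [0,0,-1,-0.9,5.3,0,0.6],
    [0,0,-1.2,-1.1,6.6,0,0.6],
    [0,0,-1.4,-1.4,7.9,0,0.6],
    [0,0,-1.6,-1.6,9.2,0,0.6],
    [0,0,-1.8,-1.8,10.5,0,0.6],
    [0,0,-1.9,-2.1,11.8,0,0.6],
    [0,0,-2,-2.3,13.1,0,0.6],
    [0,0,-2.1,-2.5,14.4,0,0.6],
    [0,0,-2.2,-2.7,15.7,0,0.6],
    [0,0,-2.2,-2.8,16.6,0,0.6],
    [0,0,-2.2,-2.9,17.2,0,0.6],
    [0,0,-2.2,-3,17.4,0,0.6],
    [0,0,-2.2,-3,17.4,0,0.6],
    [0,0,-2.2,-3,17.4,0,0.6],
    [0,0,-2.2,-3,17.4,0,0.6],
    [0,0,-2.2,-3,17.4,0,0.6],
  ],
)

```text
time_s: 19.58
position: [0.5077, -0.2681, 0.2156]
tcp_rot: [[0.963, 0.27, -0.001], [0.27, -0.963, 0.001], [-0.0, -0.001, -1.0]]
force: [-0.0, 0.4, 0.3]
opening: 0.599
grasp_force: 0.0
```

```bash
python3 d.py .51 -.269 .113 15.5; python3 - <<'E'
from rig import optics
import cv2,numpy as np
c=optics.capture("side");t=optics.capture("top")
a=cv2.resize(c["image"][100:330,200:400],None,fx=2,fy=2,interpolation=cv2.INTER_CUBIC);
b=cv2.resize(c["image"][50:150,300:400],(400,400),interpolation=cv2.INTER_CUBIC)
o=np.zeros((600,800,3),np.uint8);o[:460,:400]=a;o[:400,400:]=b;o[400:600,400:]=cv2.resize(t["image"][135:235,120:320],(400,200));cv2.imwrite("pics/p6.png",o)
E
```

```text
[-0.01  0.    0.03] [0.07 0.05 3.42] t 19.5833 pos [ 0.5077 -0.2681  0.2156] f [-0.   0.4  0.3] op 0.599 gf 0.0 j6 35.348492428627225
```

View pics/p6.png

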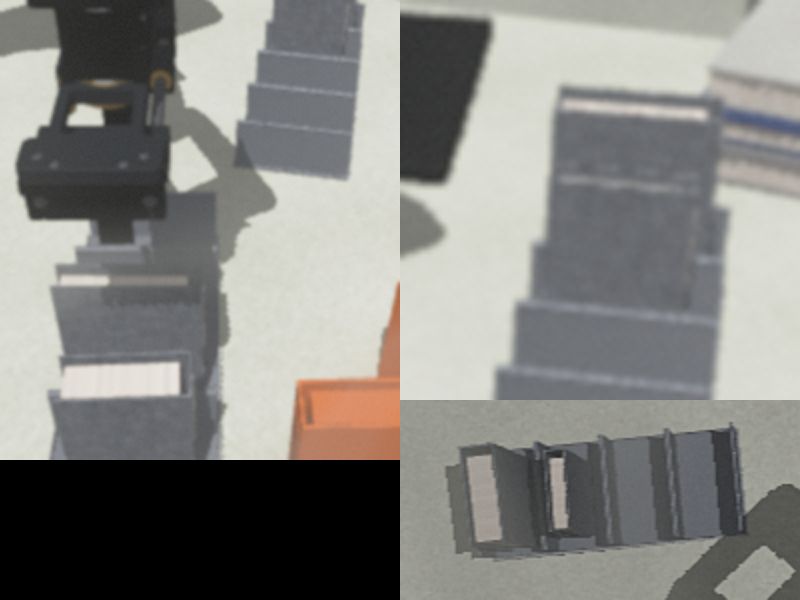

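tall_thick and short_thin stand in bays one and two (top crop (483,497) and (558,495)), and the gripper is over tall_thin (125,280). Going down to grasp it.

send_rows(
  commands=[
    [0,0,0,0.1,0.05,0.6,0.6],
    [0,0,0,0.1,0.05,1.2,0.6],
    [0,0,0,0.1,0.05,1.8,0.6],
    [0,0,0,0.1,0.05,2.3,0.6],
    [0,0,0,0.1,0.05,2.7,0.6],
    [0,0,0,0.1,0.05,3,0.6],
    [0,0,0,0.1,0.05,3.3,0.6],
    [0,0,0,0.1,0.05,3.4,0.6],
    [0,0,0,0.1,0.05,3.4,0.6],
    [0,0,0,0.1,0.05,3.4,0.5],
    [0,0,0,0.1,0.05,3.4,0.4],
    [0,0,0,0.1,0.05,3.4,0.3],
    [0,0,0,0.1,0.05,3.4,0.2],
    [0,0,0,0.1,0.05,3.4,0.1],
    [0,0,0,0.1,0.05,3.4,0.1],
    [0,0,0,0.1,0.05,3.4,0.1],
    [0,0,0,0.1,0.05,3.4,0.1],
    [0,0,0,0.1,0.05,3.4,0.1],
  ],
)

```text
time_s: 21.18
position: [0.5112, -0.2706, 0.114]
tcp_rot: [[0.963, 0.268, 0.0], [0.268, -0.963, -0.0], [0.0, 0.0, -1.0]]
force: [-0.7, 1.1, 3.4]
opening: 0.274
grasp_force: 29.9
```

send_rows(
  commands=[
    [0,0,0,0,0,-0.2,0.1],
    [0,0,0,0,0,-0.5,0.1],
    [0,0,0,0,0,-1,0.1],
    [0,0,0,0,0,-1.5,0.1],
    [0,0,0,0,0,-2,0.1],
    [0,0,0,0,0,-2.5,0.1],
    [0,0,0,0,0,-3,0.1],
    [0,0,0,0,0,-3.3,0.1],
    [0,0,0,0,0,-3.3,0.1],
    [0,0,0,0,0,-3.3,0.1],
  ],
)

```text
time_s: 22.02
position: [0.511, -0.2705, 0.2129]
tcp_rot: [[0.963, 0.268, 0.0], [0.268, -0.963, -0.0], [0.0, 0.0, -1.0]]
force: [-0.3, 0.1, -3.6]
opening: 0.272
grasp_force: 29.9
```

```bash
python3 d.py .5625 .1781 .213 4.5
```

```text
[ 0.   -0.    2.21] [ 5.660e+00 -1.395e+01 -1.000e-02] t 22.0167 pos [ 0.511  -0.2705  0.2129] f [-0.3  0.1 -3.6] op 0.272 gf 29.865982295013964 j6 35.49390839315569
```

send_rows(
  commands=[
    [0,0,0,0.1,-0.3,0,0.1],
    [0,0,0.1,0.4,-0.9,0,0.1],
    [0,0,0.3,0.7,-1.7,0,0.1],
    [0,0,0.4,1.1,-2.6,0,0.1],
    [0,0,0.6,1.5,-3.6,0,0.1],
    [0,0,0.7,1.9,-4.6,0,0.1],
    [0,0,0.9,2.3,-5.6,0,0.1],
    [0,0,1.1,2.7,-6.6,0,0.1],
    [0,0,1.2,3.1,-7.6,0,0.1],
    [0,0,1.4,3.5,-8.6,0,0.1],
    [0,0,1.5,3.9,-9.6,0,0.1],
    [0,0,1.7,4.3,-10.6,0,0.1],
    [0,0,1.8,4.7,-11.6,0,0.1],
    [0,0,2,5.1,-12.5,0,0.1],
    [0,0,2.1,5.4,-13.2,0,0.1],
    [0,0,2.2,5.6,-13.7,0,0.1],
    [0,0,2.2,5.65,-13.95,0,0.1],
    [0,0,2.2,5.65,-13.95,0,0.1],
    [0,0,2.2,5.65,-13.95,0,0.1],
    [0,0,2.2,5.65,-13.95,0,0.1],
  ],
)

```text
time_s: 23.68
position: [0.5616, 0.1771, 0.2122]
tcp_rot: [[0.997, 0.079, -0.001], [0.079, -0.997, -0.001], [-0.001, 0.001, -1.0]]
force: [0.7, 0.5, -3.5]
opening: 0.28
grasp_force: 29.9
```

```bash
python3 d.py .5625 .1781 .114 4.5; python3 - <<'E'
from rig import optics
import cv2,numpy as np
c=optics.capture("side");
cv2.imwrite("pics/p7.png",cv2.resize(c["image"][35:145,300:400],None,fx=5,fy=5,interpolation=cv2.INTER_CUBIC))
E
```

```text
[0.01 0.02 0.  ] [ 0.04 -0.03  3.27] t 23.6833 pos [0.5616 0.1771 0.2122] f [ 0.7  0.5 -3.5] op 0.28 gf 29.867302621132694 j6 92.16083186134422
```

View pics/p7.png

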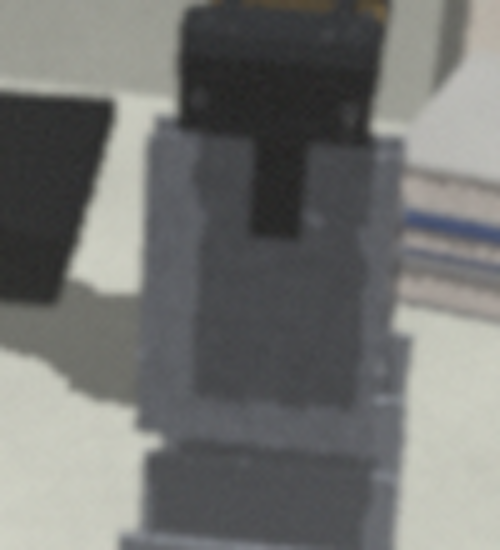

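```bash
python3 - <<'E'
from h import *
a=np.radians(4.5);nx=np.array([np.cos(a),np.sin(a),0]);ny=np.array([-np.sin(a),np.cos(a),0]);P=np.array([.5616,.1771,0])
for p in((137,430),(153,135),(404,150)):
    o,d=ray("side",un(p,5,(300,35)));w=o+d*((P-o)@ny-.012)/(d@ny);print(np.round([(w-P)@nx,w[2]],4))
E
```

```text
[-0.0554  0.1078]
[-0.0532  0.2504]
[0.0527 0.2531]
```

tall_thin is upright and centred on the tool to within about 1 mm (ends at −55 and +53 mm, bottom at z≈0.107). Lowering.

send_rows(
  commands=[
    [0,0,0,0.05,0,0.3,0.1],
    [0,0,0,0.05,0,0.7,0.1],
    [0,0,0,0.05,0,1.1,0.1],
    [0,0,0,0.05,0,1.5,0.1],
    [0,0,0,0.05,0,1.9,0.1],
    [0,0,0,0.05,0,2.3,0.1],
    [0,0,0,0.05,0,2.6,0.1],
    [0,0,0,0.05,0,2.8,0.1],
    [0,0,0,0.05,0,2.95,0.1],
    [0,0,0,0.05,0,3.05,0.1],
    [0,0,0,0.05,0,3.1,0.1],
    [0,0,0,0.05,0,3.12,0.1],
    [0,0,0,0.05,0,3.14,0.1],
    [0,0,0,0.05,0,3.16,0.1],
    [0,0,0,0.05,0,3.18,0.1],
    [0,0,0,0.05,0,3.2,0.1],
    [0,0,0,0.05,0,3.22,0.1],
    [0,0,0,0.05,0,3.24,0.1],
    [0,0,0,0.05,0,3.26,0.1],
    [0,0,0,0.05,0,3.26,0.1],
  ],
)

```text
time_s: 25.4
position: [0.5636, 0.1782, 0.1147]
tcp_rot: [[0.997, 0.079, -0.0], [0.079, -0.997, -0.0], [-0.0, 0.0, -1.0]]
force: [-1.1, 0.2, -2.5]
opening: 0.273
grasp_force: 29.9
```

send_rows(
  commands=[
    [0,0,0,0,0,0.02,0.1],
    [0,0,0,0,0,0.04,0.1],
    [0,0,0,0,0,0.04,0.1],
    [0,0,0,0,0,0.04,0.1],
  ],
)

```text
time_s: 25.73
position: [0.5638, 0.1783, 0.114]
tcp_rot: [[0.997, 0.079, 0.0], [0.079, -0.997, 0.0], [0.0, -0.0, -1.0]]
force: [-0.5, 1.2, 1.3]
opening: 0.271
grasp_force: 29.9
```

Contact. Releasing, rising and going to short_thick.

send_rows(
  commands=[
    [0,0,0,0,0,0,0.32],
    [0,0,0,0,0,0,0.38],
    [0,0,0,0,0,0,0.46],
    [0,0,0,0,0,0,0.55],
    [0,0,0,0,0,0,0.55],
    [0,0,0,0,0,-0.4,0.55],
    [0,0,0,0,0,-1,0.55],
    [0,0,0,0,0,-1.8,0.55],
    [0,0,0,0,0,-2.6,0.55],
    [0,0,0,0,0,-3.2,0.55],
    [0,0,0,0,0,-3.4,0.55],
    [0,0,0,0,0,-3.4,0.55],
  ],
)

```text
time_s: 26.73
position: [0.5649, 0.1784, 0.2175]
tcp_rot: [[0.997, 0.079, 0.004], [0.079, -0.997, 0.001], [0.004, -0.0, -1.0]]
force: [0.4, -0.1, 0.0]
opening: 0.554
grasp_force: 0.0
```

```bash
python3 d.py .532 -.344 .215 15.5
```

```text
[ 0.   -0.05 -2.19] [-2.47 17.27  0.07] t 26.7333 pos [0.5649 0.1784 0.2175] f [ 0.4 -0.1  0. ] op 0.554 gf 0.0 j6 92.17564959328134
```

send_rows(
  commands=[
    [0,0,-0.2,-0.1,1,0,0.7],
    [0,0,-0.5,-0.3,2.5,0,0.7],
    [0,0,-0.8,-0.5,4,0,0.7],
    [0,0,-1,-0.7,5.3,0,0.7],
    [0,0,-1.2,-0.9,6.6,0,0.7],
    [0,0,-1.4,-1.1,7.9,0,0.7],
    [0,0,-1.6,-1.3,9.2,0,0.7],
    [0,0,-1.8,-1.5,10.5,0,0.7],
    [0,0,-1.9,-1.7,11.8,0,0.7],
    [0,0,-2,-1.9,13.1,0,0.7],
    [0,0,-2.1,-2.1,14.4,0,0.7],
    [0,0,-2.2,-2.3,15.7,0,0.7],
    [0,0,-2.2,-2.4,16.6,0,0.7],
    [0,0,-2.2,-2.4,17.1,0,0.7],
    [0,0,-2.2,-2.4,17.3,0,0.7],
    [0,0,-2.2,-2.4,17.3,0,0.7],
    [0,0,-2.2,-2.4,17.3,0,0.7],
    [0,0,-2.2,-2.4,17.3,0,0.7],
    [0,0,-2.2,-2.4,17.3,0,0.7],
  ],
)

```text
time_s: 28.32
position: [0.5333, -0.3427, 0.2156]
tcp_rot: [[0.963, 0.27, -0.001], [0.27, -0.963, 0.001], [-0.0, -0.001, -1.0]]
force: [0.1, 0.4, -0.1]
opening: 0.701
grasp_force: 0.0
```

```bash
python3 d.py .532 -.344 .102 15.5; python3 - <<'E'
from rig import optics
import cv2,numpy as np
c=optics.capture("side");t=optics.capture("top")
a=cv2.resize(c["image"][130:360,200:400],None,fx=2,fy=2,interpolation=cv2.INTER_CUBIC);
b=cv2.resize(c["image"][60:160,300:400],(400,400),interpolation=cv2.INTER_CUBIC)
o=np.zeros((600,800,3),np.uint8);o[:460,:400]=a;o[:400,400:]=b;o[400:600,400:]=cv2.resize(t["image"][135:235,120:320],(400,200));cv2.imwrite("pics/p8.png",o)
E
```

```text
[-0.01  0.    0.04] [-0.05  0.03  3.79] t 28.3167 pos [ 0.5333 -0.3427  0.2156] f [ 0.1  0.4 -0.1] op 0.701 gf 0.0 j6 31.496009155225355
```

View pics/p8.png

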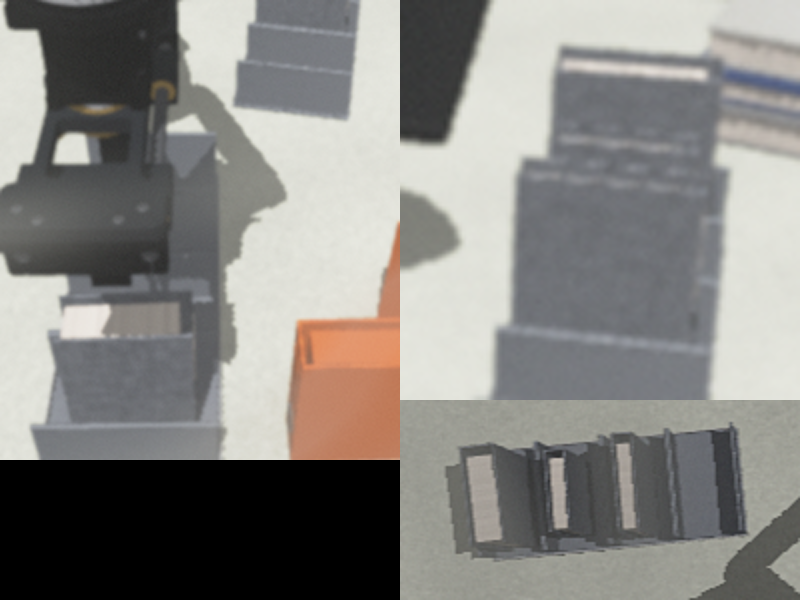

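Three binders stand in bays one to three (top crop (483,497), (558,495), (625,487)), and the gripper is over short_thick (125,320). Going down to grasp it.

send_rows(
  commands=[
    [0,0,0,-0.05,0,0.6,0.7],
    [0,0,0,-0.05,0,1.3,0.7],
    [0,0,0,-0.05,0,2,0.7],
    [0,0,0,-0.05,0,2.5,0.7],
    [0,0,0,-0.05,0,3,0.7],
    [0,0,0,-0.05,0,3.3,0.7],
    [0,0,0,-0.05,0,3.6,0.7],
    [0,0,0,-0.05,0,3.8,0.7],
    [0,0,0,-0.05,0,3.8,0.7],
    [0,0,0,-0.05,0,3.8,0.6],
    [0,0,0,-0.05,0,3.8,0.5],
    [0,0,0,-0.05,0,3.8,0.4],
    [0,0,0,-0.05,0,3.8,0.3],
    [0,0,0,-0.05,0,3.8,0.2],
    [0,0,0,-0.05,0,3.8,0.2],
    [0,0,0,-0.05,0,3.8,0.2],
    [0,0,0,-0.05,0,3.8,0.2],
    [0,0,0,-0.05,0,3.8,0.2],
  ],
)

```text
time_s: 29.92
position: [0.5319, -0.3455, 0.1023]
tcp_rot: [[0.963, 0.268, 0.001], [0.268, -0.963, -0.001], [0.001, 0.001, -1.0]]
force: [-1.3, 1.4, 3.8]
opening: 0.432
grasp_force: 29.7
```

send_rows(
  commands=[
    [0,0,0,0,0,-0.2,0.2],
    [0,0,0,0,0,-0.5,0.2],
    [0,0,0,0,0,-1,0.2],
    [0,0,0,0,0,-1.5,0.2],
    [0,0,0,0,0,-2,0.2],
    [0,0,0,0,0,-2.5,0.2],
    [0,0,0,0,0,-3,0.2],
    [0,0,0,0,0,-3.3,0.2],
    [0,0,0,0,0,-3.3,0.2],
    [0,0,0,0,0,-3.3,0.2],
  ],
)

```text
time_s: 30.75
position: [0.5316, -0.3452, 0.2009]
tcp_rot: [[0.963, 0.268, 0.0], [0.268, -0.963, -0.0], [0.0, 0.0, -1.0]]
force: [-0.1, 0.8, -2.1]
opening: 0.436
grasp_force: 29.7
```

```bash
python3 d.py .568 .1 .2 4.5
```

```text
[ 0.   -0.    2.21] [  5.15 -13.97   0.02] t 30.75 pos [ 0.5316 -0.3452  0.2009] f [-0.1  0.8 -2.1] op 0.436 gf 29.712484454594232 j6 31.367849116430254
```

send_rows(
  commands=[
    [0,0,0,0.1,-0.3,0,0.2],
    [0,0,0.1,0.3,-0.9,0,0.2],
    [0,0,0.3,0.6,-1.7,0,0.2],
    [0,0,0.4,1,-2.6,0,0.2],
    [0,0,0.6,1.3,-3.6,0,0.2],
    [0,0,0.7,1.7,-4.6,0,0.2],
    [0,0,0.9,2.1,-5.6,0,0.2],
    [0,0,1.1,2.4,-6.6,0,0.2],
    [0,0,1.2,2.8,-7.6,0,0.2],
    [0,0,1.4,3.2,-8.6,0,0.2],
    [0,0,1.5,3.6,-9.6,0,0.2],
    [0,0,1.7,3.9,-10.6,0,0.2],
    [0,0,1.8,4.3,-11.6,0,0.2],
    [0,0,2,4.6,-12.5,0,0.2],
    [0,0,2.1,4.9,-13.2,0,0.2],
    [0,0,2.2,5.1,-13.7,0,0.2],
    [0,0,2.2,5.15,-13.95,0,0.2],
    [0,0,2.2,5.15,-13.95,0,0.2],
    [0,0,2.2,5.15,-13.95,0,0.2],
    [0,0,2.2,5.15,-13.95,0,0.2],
  ],
)

```text
time_s: 32.42
position: [0.5679, 0.0985, 0.2002]
tcp_rot: [[0.997, 0.079, -0.001], [0.079, -0.997, -0.001], [-0.001, 0.0, -1.0]]
force: [-0.1, -0.6, -1.9]
opening: 0.434
grasp_force: 29.7
```

```bash
python3 d.py .568 .1 .1022 4.5
```

```text
[0.   0.01 0.  ] [ 0.01 -0.05  3.27] t 32.4167 pos [0.5679 0.0985 0.2002] f [-0.1 -0.6 -1.9] op 0.434 gf 29.712338369427016 j6 84.25240540865319
```

send_rows(
  commands=[
    [0,0,0,0,0,0.3,0.2],
    [0,0,0,0,0,0.7,0.2],
    [0,0,0,0,0,1.1,0.2],
    [0,0,0,0,0,1.5,0.2],
    [0,0,0,0,0,1.9,0.2],
    [0,0,0,0,0,2.3,0.2],
    [0,0,0,0,0,2.6,0.2],
    [0,0,0,0,0,2.8,0.2],
    [0,0,0,0,0,2.95,0.2],
    [0,0,0,0,0,3.05,0.2],
    [0,0,0,0,0,3.1,0.2],
    [0,0,0,0,0,3.12,0.2],
    [0,0,0,0,0,3.14,0.2],
    [0,0,0,0,0,3.16,0.2],
    [0,0,0,0,0,3.18,0.2],
    [0,0,0,0,0,3.2,0.2],
    [0,0,0,0,0,3.22,0.2],
    [0,0,0,0,0,3.24,0.2],
    [0,0,0,0,0,3.26,0.2],
    [0,0,0,0,0,3.26,0.2],
  ],
)

```text
time_s: 34.08
position: [0.5682, 0.0994, 0.1027]
tcp_rot: [[0.997, 0.079, -0.0], [0.079, -0.997, 0.0], [-0.0, -0.0, -1.0]]
force: [-0.6, 0.7, -2.1]
opening: 0.437
grasp_force: 29.7
```

send_rows(
  commands=[
    [0,0,0,0,0,0.02,0.2],
    [0,0,0,0,0,0.04,0.2],
    [0,0,0,0,0,0.04,0.2],
    [0,0,0,0,0,0.04,0.2],
  ],
)

```text
time_s: 34.42
position: [0.5684, 0.0994, 0.1023]
tcp_rot: [[0.997, 0.079, 0.001], [0.079, -0.997, -0.0], [0.001, 0.0, -1.0]]
force: [-1.0, 0.8, 4.6]
opening: 0.436
grasp_force: 29.7
```

Contact. Releasing, rising and moving off to clear the view.

send_rows(
  commands=[
    [0,0,0,0,0,0,0.48],
    [0,0,0,0,0,0,0.54],
    [0,0,0,0,0,0,0.62],
    [0,0,0,0,0,0,0.65],
    [0,0,0,0,0,0,0.65],
    [0,0,0,0,0,-0.4,0.65],
    [0,0,0,0,0,-1,0.65],
    [0,0,0,0,0,-1.8,0.65],
    [0,0,0,0,0,-2.6,0.65],
    [0,0,0,0,0,-3.4,0.65],
    [0,0,0,0,0,-4,0.65],
    [0,0,0,0,0,-4,0.65],
  ],
)

```text
time_s: 35.42
position: [0.5711, 0.0994, 0.2258]
tcp_rot: [[0.997, 0.079, 0.009], [0.079, -0.997, -0.0], [0.009, 0.001, -1.0]]
force: [0.3, 0.5, 0.3]
opening: 0.65
grasp_force: 0.0
```

send_rows(
  commands=[
    [0,0,0,-0.4,1,0,0.65],
    [0,0,0,-0.8,2,0,0.65],
    [0,0,0,-1.2,3,0,0.65],
    [0,0,0,-1.6,4,0,0.65],
    [0,0,0,-2,5,0,0.65],
    [0,0,0,-2.4,6,0,0.65],
    [0,0,0,-2.8,7,0,0.65],
    [0,0,0,-3,8,0,0.65],
    [0,0,0,-3,9,0,0.65],
    [0,0,0,-3,9.5,0,0.65],
    [0,0,0,-3,10,0,0.65],
    [0,0,0,-3,10,0,0.65],
    [0,0,0,-3,10,0,0.65],
    [0,0,0,-3,10,0,0.65],
  ],
)

```text
time_s: 36.58
position: [0.502, -0.2052, 0.2212]
tcp_rot: [[0.997, 0.08, -0.001], [0.08, -0.997, 0.002], [-0.001, -0.002, -1.0]]
force: [-0.1, 0.3, 0.9]
opening: 0.649
grasp_force: 0.0
```

```bash
python3 - <<'E'
from h import *
from rig import optics
im=optics.capture("top")["image"];g=im.astype(int);m=((g.min(2)>105)&(g[...,2]>=g[...,0]+4)).astype(np.uint8)
m[:145]=0;m[215:]=0;m[:,:150]=0;m[:,300:]=0
a=np.radians(4.5)
for c in cv2.findContours(m*255,cv2.RETR_EXTERNAL,cv2.CHAIN_APPROX_NONE)[0]:
    if cv2.contourArea(c)<40: continue
    r=cv2.boxPoints(cv2.minAreaRect(c))
    for z in(.137,.152):
        w=np.array([plane("top",p,z)[:2] for p in r]);e=w[1]-w[0];f=w[2]-w[1]
        if np.linalg.norm(e)<np.linalg.norm(f): e,f=f,e
        d=w.mean(0)-[.56,.217];print(z,"local",np.round([d@[np.cos(a),np.sin(a)],d@[-np.sin(a),np.cos(a)]],4),"size",np.round([np.linalg.norm(e),np.linalg.norm(f)],3),"yaw",round((np.degrees(np.arctan2(e[1],e[0]))+90)%180-90,1))
E
```

```text
0.137 local [-0.0819 -0.0011] size [0.17  0.016] yaw -86.1
0.152 local [-0.0826 -0.0044] size [0.167 0.016] yaw -86.1
0.137 local [-0.0076  0.0366] size [0.078 0.016] yaw 3.1
0.152 local [-0.0095  0.0328] size [0.077 0.015] yaw 3.1
0.137 local [-0.0046  0.1185] size [0.096 0.03 ] yaw 6.4
0.152 local [-0.0065  0.1134] size [0.094 0.029] yaw 6.4
0.137 local [-0.0061 -0.1189] size [0.078 0.03 ] yaw 5.4
0.152 local [-0.008  -0.1204] size [0.077 0.029] yaw 5.4
0.137 local [-0.0066 -0.0385] size [0.095 0.015] yaw 4.1
0.152 local [-0.0084 -0.0412] size [0.094 0.015] yaw 4.1
0.137 local [ 0.0185 -0.0228] size [0.33  0.098] yaw 88.8
0.152 local [ 0.0163 -0.0258] size [0.325 0.097] yaw 88.8
```

All four page tops are within 4 mm of their bay centres, with yaws of 3–6° against the sorter's 4.5°, in the right order. Handing in.

```bash
python3 -c "
from rig import bot;print(bot.hand_in())"
```

```text
the job is handed in; nothing more can be done
None
```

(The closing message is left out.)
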